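# Feed one brass blank and slide it onto the green pad

## Task

Press the red plunger of the blank feeder all the way down once and let it spring back up, so that it ejects a single brass blank. Then push that blank across the feeder's steel deck with the fingertips, without picking it up, until it lies flat and wholly inside the green square. Leave the other blanks in the magazine and do not disturb anything else on the bench.

Things in the scene. Friction and masses are not known exactly. Their poses are not given: they have to be found in the camera images.
- feeder: Blank feeder, fixed: dark steel deck 250 x 330 x 8 mm with a blue housing (red plunger on it) and an aluminium magazine. Origin on the bench under the magazine's centre; x points level from the plunger through the magazine to the outlet, roughly away from the robot; y left, z up. Deck: x -115 to +135, y -165 to +165 mm, no rim. Housing: x -98 to -16, y -30 to +30 mm, top 60 mm above the bench.
- plunger (a joint): Plunger travel, m: 0 up, 0.028 fully down (0.025 or more counts as all the way). Damped spring, straight down: about 5 N at first, 8 to 18 N near the bottom, hard stop at 28 mm. Going down it drives a slide that pushes the lowest blank out of the outlet along the feeder's +x; let go, it springs up within a second and the next blank drops. Every full press ejects one more blank.
- plunger_top (a point): Centre of the top face of the plunger's red round cap, 36 mm across and 12 mm thick. When up it is 100 mm above the bench and 60 mm behind the magazine's centre (feeder x = -60 mm, y = 0). It moves down with the plunger.
- magazine (a point): Point on the deck's top (8 mm above the bench) under the centre of the magazine, where the lowest blank lies at the start. The magazine is 44 mm wide, open on top, its top 54 mm above the bench; its front face, with the outlet slot below, is 22 mm from this point towards the outlet. It holds a stack of three blanks. The deck beyond is open and flat.
- outlet (a point): Point on the deck's top, 60 mm in front of the magazine's centre (feeder x = +60 mm), about where the centre of the ejected blank comes to rest after a slow press (30 mm/s); a fast press sends it up to some 25 mm farther.
- blank0: The lowest brass blank of the stack, the one that the press ejects: a plain solid disc 30 mm in diameter, 10 mm thick, about 60 g. Origin at the centre of its underside, z up along its axis.
- blank1: The second brass blank in the magazine, of the same kind; stays in the magazine (drops 10 mm after the press).
- blank2: The third and top brass blank in the magazine; stays there.
- green_pad: The green square, 64 x 64 mm, a thin flush marking on the deck's top with no edge to catch on, to the left or the right of the outlet. Origin at its centre; x and y along its sides.
- white_pad: A white square of the same size on the other side of the outlet: not the target.
- doming_block: Bystander: loose steel cube, 32 mm, on the deck beside the housing. Origin at the centre of its underside.
- flux_jar: Bystander: loose small amber jar, 36 mm across, 45 mm tall, on the deck on the other side of the housing.
- pliers: Bystander: loose pliers with red handles, about 135 mm long, lying on the bench right of the deck.
- solder_block: Bystander: loose white soldering block 100 x 75 x 25 mm on the bench left of the deck.
- mandrel: Bystander: steel ring mandrel standing on the bench, 42 mm across at the foot, 150 mm tall, to the far right.
- pickle_cup: Bystander: loose blue ceramic cup, 68 mm across, 70 mm tall, to the far left.

How it is judged:
By the outcome, as a careful person would: the job done as asked, in the order asked, and still so for the second after the job is handed in, with the robot touching nothing.
It also fails if it takes over 45 s, if anything falls off the work surface, if the arm or the gripper's body presses on something with over 40 N, if the wrist force passes 120 N, or if a joint passes its speed limit or range.

## Robot

A 6-joint arm with a two-finger parallel gripper is mounted at the origin on the work surface. World frame = base frame: x ahead of the robot, y to its left, z up, the work surface at z = 0. Lengths are in m, angles in rad, forces in N, time in s.
With the tool pointing down it reaches from about 0.3 to 0.875 m from the base axis. Payload 6.4 kg.
Tool frame: the origin (TCP) lies on the centre line of the jaws, within the pads' length; the fingertips stand 25 mm ahead of it and the grasp point (between the pads) lies 6 mm ahead of it; z points along the fingers, y is the line along which they close (so a half turn about z gives the same grasp; the last joint's range is limited). The gripper opens to 85 mm and grips with 20 to 120 N. Pads are 22 mm wide; open, the fingers measure 114 mm over their backs; the gripper's body (76 mm by 85 mm) begins 54 mm behind the grasp point. The pads swing forward as they close: fully open they stand 13 mm farther back than shut.
Start: joints at [-1.548, 0.181, 1.607, -0, 1.354, -0.206], TCP at [0.13, -0.56, 0.256] pointing down, gripper open.
Joint ranges: [-2.99, 2.99], [-0.89, 2.07], [0.3, 2.58], [-1.14, 4.28], [0, 2.63], [-3.12, 3.12]. Speed limits (rad/s): [2.57, 2.57, 3.01, 3.14, 3.14, 3.14].

## Interface

Orientations are given as a unit quaternion [w, x, y, z].
In Python, from bench import get_obs, camera, hand_in, spot_in gives the robot as it stands.
- The arm moves only by the shell command python3 -m jog 'ROWS'. ROWS is JSON, one flat list of numbers, 7 for each row, row after row: the shift along the tool's x, y, z in m, then the turn, a rotation vector about the tool's x, y, z in rad, then the closure, from 0 (fully open) to 1 (shut). A call has 1 to 20 rows; each row is the pose to reach, as a shift and turn from the pose commanded when the call began, along the tool's axes at that moment; what a row does not reach only later rows make up. A row lasts 1/8 s, in which the tool goes at most 62.5 mm and 10.7 degrees, less where a joint would pass 70% of its speed; a pose out of reach is approached as far as the arm can. A call with a gripper value outside its range is refused whole. The fingers move at their own pace and stop on an object; the grip force is fixed at half the most. Time passes only in rows, so rows that repeat a pose let the fingers close. It gives the time, the measured TCP pose, the force, the opening and the grip force at its end, in the units of the state.
- get_obs(): the state, without advancing time (a new reading comes with each control period).
- camera(name): name is "scene" or "top" or "wrist"; returns a dict with "frame" (384x512x3 uint8, red, green, blue), "mtx" (3x3 intrinsics, pixels), "extrinsics" (4x4, takes a point from camera to world coordinates). Camera axes: x right, y up, looking along -z (the intrinsics and any distortion apply to the point x, -y, -z); pixel columns grow to the right and rows downward; lengths in m; the calibration is good to about 2 mm. The wrist camera is an equidistant fisheye: a pixel r from the principal point sees the ray r / f radians off the axis. A picture is of the moment at which its call begins. There is no depth.
- hand_in(): hands the job in; it is judged then, once.
Trained networks look in a picture, given as the dict that the camera call returned (one of the last four; its "shot" number tells which), for a name from the list of things; names that differ only in an ending like _2 or _b are one class to them, and where a whole thing is asked for, a point or a joint stands for the part that bears it (a point fixed in the world has none). Each returns a list of dicts, best first, with "confidence" (0 to 1); they miss things now and then, are a little off and sometimes report something else, mostly with a low value. They report only what shows in the picture. A call takes as long as a camera call.
- spot_in(picture, name): "xyz" ([x, y, z] in m, in world coordinates, good to about 4 mm: the middle of the surface that is visible of it).
The state is a dict: "time_s": time; "q": joint angles; "dq": joint speeds; "joint_efforts": joint torques, N m; "eef_pos": TCP position; "eef_rot": TCP orientation; "wrist_force": force on the tool from outside, world axes, zero at the start; "torque": the same for the moment, N m; "opening": opening from 0.0 (shut) to 1.0 (fully open); "grasp_force": force on a finger pad.
Only numpy, scipy, OpenCV 4.12 (cv2) and the standard library are available. Lean on these libraries where they do the work, as an engineer would, in place of code of your own. Each camera call takes 0.05 s, during which the arm holds its last target. There are 200 camera calls.

## Working session

There is one attempt and no reset: what is moved stays moved. The work goes in short steps, Python scripts to look and compute and a shell command to move; the robot and the scene stay as the last step left them, time stands still between calls to the robot, and variables do not carry over. Pictures are saved under pics/ and viewed, at most 10 in all, crops included, and the job is handed in when it is done.

```bash
mkdir -p pics; cat > h.py <<'E'
import numpy as np, cv2
from bench import get_obs, camera, hand_in, spot_in
from scipy.spatial.transform import Rotation as R
def save(c,n): cv2.imwrite('pics/'+n,c['frame'][:,:,::-1])
def px2w(c,u,v,z):
    K=c['mtx'];E=c['extrinsics'];d=np.array([(u-K[0,2])/K[0,0],-(v-K[1,2])/K[1,1],-1]);d=E[:3,:3]@d;o=E[:3,3]
    return o+d*(z-o[2])/d[2]
def w2px(c,p):
    K=c['mtx'];E=c['extrinsics'];q=E[:3,:3].T@(np.array(p)-E[:3,3]);return K[0,2]+K[0,0]*q[0]/-q[2],K[1,2]+K[1,1]*q[1]/q[2]
E
python3 - <<'E'
from h import *
np.set_printoptions(precision=4,suppress=True)
o=get_obs();print(o['time_s'],o['eef_pos'],o['eef_rot'],o['opening'])
for n in('top','scene'):
    c=camera(n);save(c,n+'1.png')
    print(n,c['mtx'],c['extrinsics'])
    for t in('plunger_top','feeder','magazine','green_pad','white_pad','blank2','doming_block','flux_jar','mandrel'):
        print(t,[(np.round(r['xyz'],4),round(r['confidence'],2)) for r in spot_in(c,t)[:2]])
E
```

```text
0.0 [ 0.1304 -0.5595  0.2554] [-0.0009  0.9935  0.1142  0.0001] 0.9984937785672493
top [[358.4618   0.     253.8476]
 [  0.     358.4618 196.4635]
 [  0.       0.       1.    ]] [[-0.0045  0.9952 -0.0977  0.4317]
 [-0.9997 -0.002   0.0249  0.0054]
 [ 0.0245  0.0978  0.9949  1.1936]
 [ 0.      0.      0.      1.    ]]
plunger_top [(array([ 0.493 , -0.0917,  0.0947]), 0.53)]
feeder [(array([ 0.5552, -0.0705,  0.0083]), 0.58)]
magazine [(array([ 0.5507, -0.069 ,  0.0044]), 0.79), (array([ 0.5537, -0.074 ,  0.0393]), 0.69)]
green_pad [(array([0.5991, 0.0528, 0.009 ]), 0.75), (array([ 0.6312, -0.4176,  0.0474]), 0.43)]
white_pad [(array([0.6816, 0.4213, 0.0395]), 0.7)]
blank2 [(array([ 0.5531, -0.0757,  0.0361]), 0.44)]
doming_block [(array([ 0.521 , -0.2093,  0.042 ]), 0.6)]
flux_jar [(array([0.4695, 0.0176, 0.054 ]), 0.57)]
mandrel [(array([ 0.6305, -0.4193,  0.0482]), 0.72)]
scene [[348.7226   0.     258.1318]
 [  0.     348.7226 190.6443]
 [  0.       0.       1.    ]] [[ 0.1846 -0.5228  0.8322  1.3135]
 [ 0.9827  0.1121 -0.1475 -0.1286]
 [-0.0162  0.8451  0.5344  0.568 ]
 [ 0.      0.      0.      1.    ]]
plunger_top [(array([ 0.6606, -0.1602,  0.006 ]), 0.5), (array([ 0.4994, -0.0919,  0.1003]), 0.49)]
feeder [(array([ 0.5781, -0.0901,  0.0083]), 0.88), (array([ 0.4974, -0.0977,  0.0992]), 0.64)]
magazine [(array([ 0.5818, -0.0868,  0.0101]), 0.6)]
green_pad []
white_pad [(array([ 0.6602, -0.1608,  0.0062]), 0.6)]
blank2 [(array([ 0.5778, -0.0909,  0.0092]), 0.3), (array([0.5141, 0.4083, 0.027 ]), 0.16)]
doming_block [(array([ 0.5374, -0.2104,  0.0328]), 0.48), (array([ 0.5774, -0.0908,  0.0092]), 0.42)]
flux_jar [(array([0.4829, 0.0142, 0.0371]), 0.6)]
mandrel [(array([ 0.6369, -0.4253,  0.0572]), 0.86), (array([0.5149, 0.4061, 0.0274]), 0.72)]
```

View pics/top1.png

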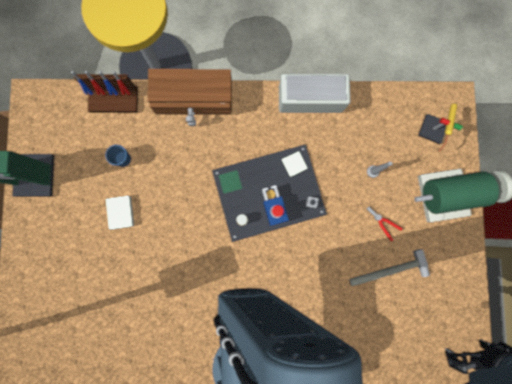

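View pics/scene1.png

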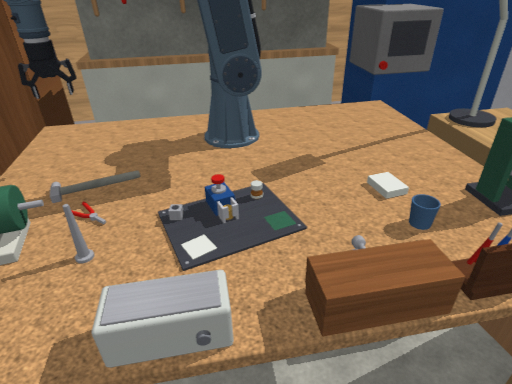

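The top view shows the deck (corners about (214,172), (304,147), (327,214), (234,241)). The red plunger is at (277,211), the green pad at (230,181), left of the outlet, and the white pad at (294,163). I'll fit the feeder pose from the colours.

```bash
cat > m.py <<'E'
from h import *
from scipy.optimize import least_squares
np.set_printoptions(precision=4,suppress=True)
def blob(c,name,win):
    f=c['frame'].astype(int);r,g,b=f[...,0],f[...,1],f[...,2]
    m={'red':(r>120)&(g<70)&(b<80),'green':(g>r+20)&(g>b+8),'white':(r>190)&(g>190)&(b>180)}[name]
    k=np.zeros_like(m);x0,x1,y0,y1=win;k[y0:y1,x0:x1]=1;m=(m&k).astype('uint8')
    n,l,s,ce=cv2.connectedComponentsWithStats(m);i=1+s[1:,4].argmax();return ce[i],s[i,4],(l==i)
if __name__=='__main__':
    for n,w in(('top',dict(red=(262,290,198,222),green=(214,248,165,198),white=(275,312,145,182))),('scene',dict(red=(205,230,170,190),green=(255,305,205,240),white=(175,225,230,262)))):
        c=camera(n)
        for k,win in w.items():
            (u,v),a,_=blob(c,k,win);z=.008 if k!='red' else .1
            print(n,k,(u,v),a,px2w(c,u,v,z))
        if n=='top':
            f=c['frame'].astype(int)
            m=((f.max(2)<95)&(f.max(2)-f.min(2)<30)).astype('uint8')
            k=np.zeros_like(m);k[140:246,208:332]=1;m=cv2.morphologyEx(m*k,cv2.MORPH_CLOSE,np.ones((25,25)))
            cs=max(cv2.findContours(m,0,2)[0],key=cv2.contourArea);rc=cv2.minAreaRect(cs);print(rc)
            P=[px2w(c,u,v,.008) for u,v in cv2.boxPoints(rc)];print(np.array(P),[np.linalg.norm(P[i]-P[i-1]) for i in range(4)], np.mean(P,0))
            cv2.imwrite('pics/crop1.png',cv2.resize(c['frame'][135:250,205:335,::-1],None,fx=6,fy=5.2*6/5.2,interpolation=2)[:600])
E
python3 m.py
```

```text
top red (np.float64(277.9189189189189), np.float64(210.16216216216216)) 74 [ 0.4969 -0.0954  0.1   ]
top green (np.float64(229.9763157894737), np.float64(181.3763157894737)) 380 [0.5989 0.0551 0.008 ]
top white (np.float64(293.9718309859155), np.float64(163.543661971831)) 355 [ 0.6592 -0.1598  0.008 ]
((269.32073974609375, 192.12265014648438), (72.93844604492188, 97.80070495605469), 74.05460357666016)
[[ 0.6356  0.1142  0.008 ]
 [ 0.7276 -0.2028  0.008 ]
 [ 0.4899 -0.2652  0.008 ]
 [ 0.4028  0.047   0.008 ]] [np.float64(0.24228942956495983), np.float64(0.3300104764606673), np.float64(0.2457240972809498), np.float64(0.3241288512758326)] [ 0.564  -0.0767  0.008 ]
scene red (np.float64(217.6931818181818), np.float64(178.5340909090909)) 88 [ 0.5027 -0.0938  0.1   ]
scene green (np.float64(279.50558659217876), np.float64(220.09217877094972)) 358 [0.5966 0.0544 0.008 ]
scene white (np.float64(198.46902654867256), np.float64(246.17920353982302)) 452 [ 0.6574 -0.161   0.008 ]
```

View pics/crop1.png

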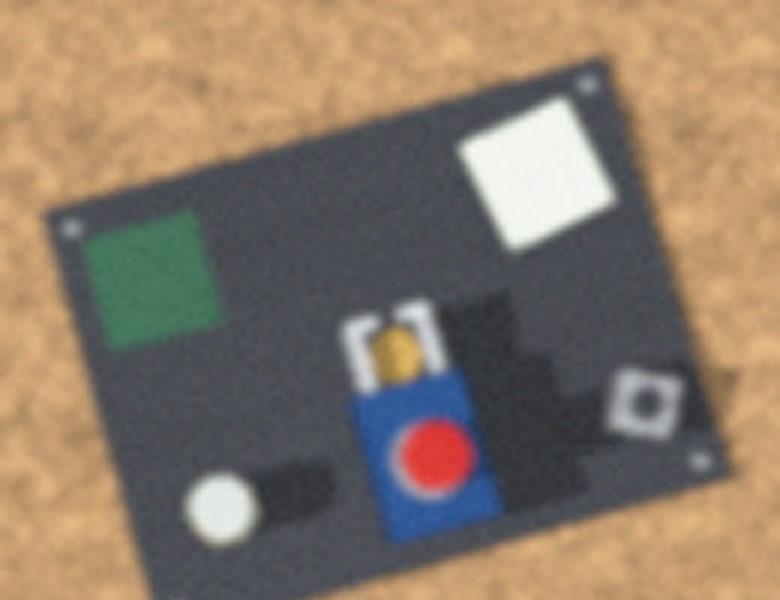

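```bash
python3 -m jog '[0.15,-0.12,0.02,0,0,-0.5,0.75, 0.30,-0.24,0.04,0,0,-1.0,0.75, 0.462,-0.369,0.05,0,0,-1.466,0.75, 0.462,-0.369,0.05,0,0,-1.466,0.75, 0.462,-0.369,0.05,0,0,-1.466,0.75, 0.462,-0.369,0.05,0,0,-1.466,0.75, 0.462,-0.369,0.05,0,0,-1.466,0.75, 0.462,-0.369,0.05,0,0,-1.466,0.75, 0.462,-0.369,0.05,0,0,-1.466,0.75, 0.462,-0.369,0.05,0,0,-1.466,0.75, 0.462,-0.369,0.05,0,0,-1.466,0.75, 0.462,-0.369,0.05,0,0,-1.466,0.75, 0.462,-0.369,0.05,0,0,-1.466,0.75, 0.462,-0.369,0.05,0,0,-1.466,0.75, 0.462,-0.369,0.05,0,0,-1.466,0.75, 0.462,-0.369,0.05,0,0,-1.466,0.75]'
cat > wc.py <<'E'
from h import *
def wpx(c,p):
    K=c['mtx'];E=c['extrinsics'];q=E[:3,:3].T@(np.array(p)-E[:3,3]);q=np.array([q[0],-q[1],-q[2]])
    th=np.arctan2(np.hypot(q[0],q[1]),q[2]);s=th/np.hypot(q[0],q[1]);return K[0,2]+K[0,0]*q[0]*s,K[1,2]+K[1,1]*q[1]*s
def wray(c,u,v,z):
    K=c['mtx'];E=c['extrinsics'];a=(u-K[0,2])/K[0,0];b=(v-K[1,2])/K[1,1];t=np.hypot(a,b);s=np.sinc(t/np.pi)
    d=E[:3,:3]@np.array([a*s,-b*s,-np.cos(t)]);o=E[:3,3];return o+d*(z-o[2])/d[2]
E
python3 - <<'E'
from wc import *
o=get_obs();print(o['time_s'],o['eef_pos'],R.from_quat(np.roll(o['eef_rot'],-1)).as_matrix().round(3),o['wrist_force'],o['opening'])
c=camera('wrist');save(c,'w1.png');print(c['mtx'],wpx(c,(.4966,-.0956,.1)))
for n in('plunger_top','blank2','green_pad'):print(n,spot_in(c,n)[:2])
E
```

```text
time_s: 3.1
eef_pos: [0.4966, -0.0961, 0.2064]
eef_rot: [0.0, 0.662, 0.749, 0.0]
wrist_force: [0.1, -0.4, -0.9]
opening: 0.248
grasp_force: 0.0
3.1 [ 0.49662019 -0.09613884  0.20636301] [[-0.123  0.992  0.   ]
 [ 0.992  0.123 -0.   ]
 [-0.     0.    -1.   ]] [ 0.14760923 -0.38828221 -0.86044159] 0.24772699203039653
[[297.31863964   0.         255.66607315]
 [  0.         297.31863964 184.40703461]
 [  0.           0.           1.        ]] (np.float64(255.66595142673688), np.float64(190.46845644945085))
plunger_top [{'xyz': [0.4918, -0.0939, 0.1021], 'confidence': 0.59}]
blank2 [{'xyz': [0.5532, -0.0768, 0.0414], 'confidence': 0.71}]
green_pad [{'xyz': [0.5951, 0.0521, 0.0102], 'confidence': 0.7}, {'xyz': [0.4744, 0.0104, 0.0522], 'confidence': 0.31}]
```

View pics/w1.png

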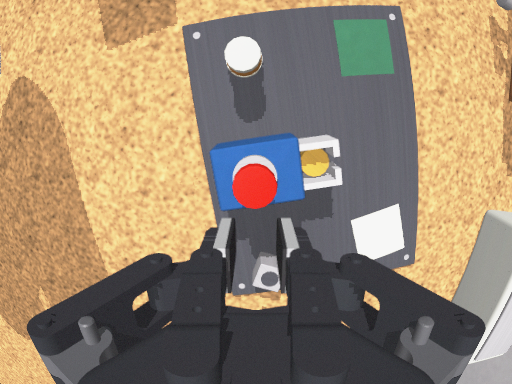

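The wrist view shows the cap at (255,186), where my model puts it, so the tool is centred over it. Going down now.

```bash
python3 -m jog '[0,0,0.04,0,0,0,0.75, 0,0,0.065,0,0,0,0.75, 0,0,0.072,0,0,0,0.75, 0,0,0.075,0,0,0,0.75, 0,0,0.078,0,0,0,0.75, 0,0,0.081,0,0,0,0.75, 0,0,0.084,0,0,0,0.75, 0,0,0.087,0,0,0,0.75]'; python3 - <<'E'
from wc import *
c=camera('wrist');save(c,'w2.png');p=spot_in(c,'plunger_top');print(p)
E
```

```text
time_s: 4.3
eef_pos: [0.4973, -0.0961, 0.1206]
eef_rot: [0.001, 0.662, 0.75, 0.0]
wrist_force: [-3.5, 0.8, 11.2]
opening: 0.25
grasp_force: 5.4
[]
```

```bash
python3 -m jog '[0,0,0.0035,0,0,0,0.75, 0,0,0.007,0,0,0,0.75, 0,0,0.0105,0,0,0,0.75, 0,0,0.014,0,0,0,0.75, 0,0,0.0175,0,0,0,0.75, 0,0,0.021,0,0,0,0.75]'
```

```text
time_s: 5.15
eef_pos: [0.4973, -0.0961, 0.0997]
eef_rot: [0.001, 0.662, 0.75, 0.0]
wrist_force: [-4.3, 1.0, 10.6]
opening: 0.247
grasp_force: 5.6
```

```bash
python3 -m jog '[0,0,0.003,0,0,0,0.75, 0,0,0.005,0,0,0,0.75]'
```

```text
time_s: 5.4
eef_pos: [0.4975, -0.0961, 0.0967]
eef_rot: [0.0, 0.662, 0.75, -0.0]
wrist_force: [-15.8, 5.4, 44.1]
opening: 0.251
grasp_force: 22.0
```

Hard stop reached at 44 N, with the fingertips at about 72 mm. Lifting off and looking.

```bash
python3 -m jog '[0,0,-0.015,0,0,0,0.75, 0,0,-0.03,0,0,0,0.75, 0,0,-0.07,0,0,0,0.75, 0,0,-0.11,0,0,0,0.75, 0,0,-0.11,0,0,0,0.75, 0,0,-0.11,0,0,0,0.75]'; python3 - <<'E'
from wc import *
c=camera('wrist');save(c,'w3.png')
for n in('plunger_top','blank0','green_pad'):print(n,[(np.round(r['xyz'],4),r['confidence']) for r in spot_in(c,n)])
o=get_obs();print(o['eef_pos'],o['wrist_force'])
E
```

```text
time_s: 6.15
eef_pos: [0.4964, -0.0957, 0.2031]
eef_rot: [-0.0, 0.662, 0.75, -0.0]
wrist_force: [0.2, -0.3, -0.4]
opening: 0.252
grasp_force: 0.0
plunger_top [(array([ 0.4942, -0.0958,  0.1018]), 0.72)]
blank0 [(array([ 0.5542, -0.0775,  0.0322]), 0.78), (array([ 0.6061, -0.0573,  0.0163]), 0.6)]
green_pad [(array([0.5966, 0.053 , 0.0072]), 0.96)]
[ 0.49596147 -0.09556629  0.20202629] [-0.69466302 -0.21385103 -0.4607984 ]
```

View pics/w3.png

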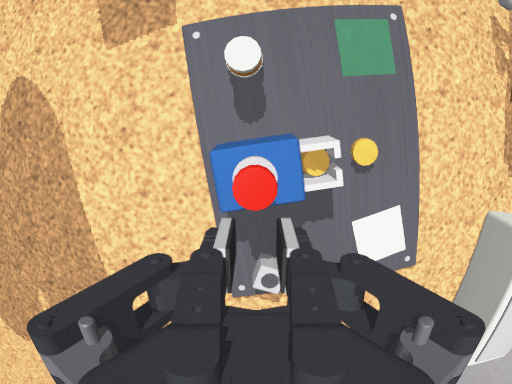

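One blank is out at (365,152), the plunger is back up, and the green pad is at about (364,47). Next I'll compute the positions.

```bash
python3 - <<'E'
from wc import *
c=camera('wrist');f=c['frame'];h=cv2.cvtColor(f,cv2.COLOR_RGB2HSV);o=get_obs()
m=((h[...,0]>15)&(h[...,0]<35)&(h[...,1]>120)&(h[...,2]>90)).astype('uint8');k=0*m;k[135:170,348:385]=1
u,v=cv2.moments(m*k,True)['m10']/ (m*k).sum(),cv2.moments(m*k,True)['m01']/(m*k).sum()
b=wray(c,u,v,.0165);print('blank',u,v,(m*k).sum(),b)
g=((h[...,0]>60)&(h[...,0]<90)&(h[...,1]>80)).astype('uint8');k=0*m;k[10:85,325:402]=1
ys,xs=np.nonzero(g*k);P=np.array([wray(c,x,y,.008)[:2] for x,y in zip(xs,ys)])
r=cv2.minAreaRect((P*1000).astype('float32'));print('pad',P.mean(0),r);print('cap pred',wpx(c,(.4966,-.0956,.1)))
G=P.mean(0);d=G-b[:2];print('push dir deg',np.degrees(np.arctan2(d[1],d[0])),np.linalg.norm(d))
t=R.from_quat(np.roll(o['eef_rot'],-1)).as_matrix()
print('tool yaw',np.degrees(np.arctan2(t[1,0],t[0,0])))
un=d/np.linalg.norm(d);s=b[:2]-.055*un
for n,p in(('start',s),('blank',b),('pad',G)):print(n,p[:2],t.T@(np.r_[p[:2],o['eef_pos'][2]]-o['eef_pos']))
print(o['time_s'],o['eef_pos'])
E
```

```text
blank 364.98805460750856 151.9061433447099 586 [ 0.60990549 -0.06046211  0.0165    ]
pad [0.59715218 0.0544733 ] ((597.9713745117188, 55.0923957824707), (63.70711898803711, 63.87784957885742), 14.967580795288086)
cap pred (np.float64(256.6767872574404), np.float64(193.01764815961604))
push dir deg 96.33167717007011 0.1156408078290443
tool yaw 97.09859654269921
start [ 0.6159711  -0.11512662] [-0.03415278  0.11652837 -0.00024835]
blank [ 0.60990549 -0.06046211] [ 0.02084225  0.11726465 -0.00018732]
pad [0.59715218 0.0544733 ] [ 1.36472629e-01  1.18812720e-01 -5.89954763e-05]
6.4 [ 0.49611516 -0.09563587  0.20220406]
```

```bash
python3 -m jog '[-0.034,0.1175,0,0,0,0,0.75, -0.034,0.1175,0,0,0,0,0.75, -0.034,0.1175,0,0,0,0,0.75, -0.034,0.1175,0.05,0,0,0,0.75, -0.034,0.1175,0.10,0,0,0,0.75, -0.034,0.1175,0.13,0,0,0,0.75, -0.034,0.1175,0.15,0,0,0,0.75, -0.034,0.1175,0.16,0,0,0,0.75, -0.034,0.1175,0.165,0,0,0,0.75, -0.034,0.1175,0.165,0,0,0,0.75, -0.034,0.1175,0.165,0,0,0,0.75]'; python3 - <<'E'
from wc import *
c=camera('wrist');save(c,'w4.png');print([(np.round(r['xyz'],4),r['confidence']) for r in spot_in(c,'blank0')])
E
```

```text
time_s: 7.78
eef_pos: [0.6183, -0.1153, 0.0394]
eef_rot: [0.001, 0.662, 0.75, 0.0]
wrist_force: [-0.3, -0.4, -0.0]
opening: 0.251
grasp_force: 0.0
[(array([ 0.5549, -0.0759,  0.0345]), 0.75), (array([ 0.6118, -0.0636,  0.0152]), 0.73), (array([ 0.5665, -0.0752,  0.0151]), 0.44)]
```

View pics/w4.png

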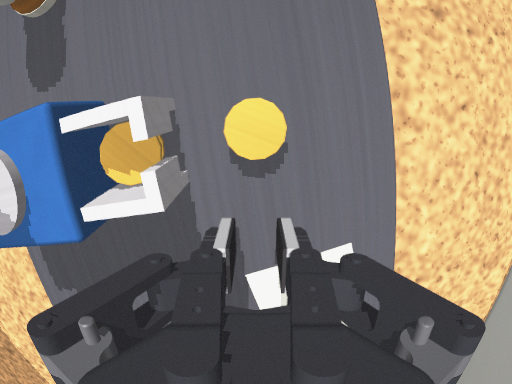

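The blank at (255,128) is centred ahead of the fingertip gap. Pushing most of the way.

```bash
python3 -m jog '[0,0,0.002,0,0,0,0.75, 0.012,0,0.002,0,0,0,0.75, 0.024,0,0.002,0,0,0,0.75, 0.03,0,0.002,0,0,0,0.75, 0.035,0,0.002,0,0,0,0.75, 0.041,0,0.002,0,0,0,0.75, 0.047,0,0.002,0,0,0,0.75, 0.053,0,0.002,0,0,0,0.75, 0.059,0,0.002,0,0,0,0.75, 0.065,0,0.002,0,0,0,0.75, 0.071,0,0.002,0,0,0,0.75, 0.077,0,0.002,0,0,0,0.75, 0.083,0,0.002,0,0,0,0.75, 0.089,0,0.002,0,0,0,0.75, 0.095,0,0.002,0,0,0,0.75, 0.101,0,0.002,0,0,0,0.75, 0.107,0,0.002,0,0,0,0.75, 0.113,0,0.002,0,0,0,0.75, 0.119,0,0.002,0,0,0,0.75, 0.125,0,0.002,0,0,0,0.75]'; python3 - <<'E'
from wc import *
c=camera('wrist');save(c,'w5.png');o=get_obs();print(o['eef_pos'])
print([(np.round(r['xyz'],4),r['confidence']) for r in spot_in(c,'blank0')])
E
```

```text
time_s: 10.38
eef_pos: [0.602, 0.0094, 0.0363]
eef_rot: [-0.0, 0.662, 0.75, -0.0]
wrist_force: [0.1, 0.3, -0.1]
opening: 0.25
grasp_force: 0.2
[0.60179875 0.01008452 0.03622818]
[(array([0.5976, 0.0318, 0.0194]), 0.68)]
```

View pics/w5.png

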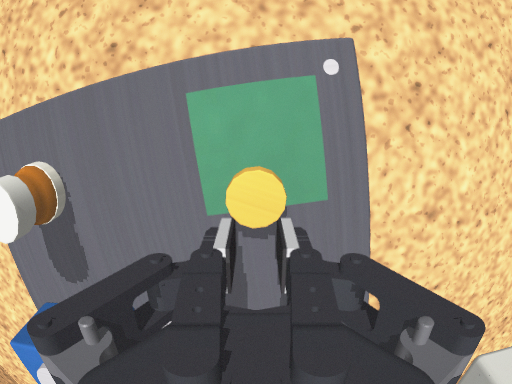

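The blank at (256,198) is nestled between the fingertips and partly on the pad (centre at about (257,143)). Pushing 23 mm more, then backing off and lifting.

```bash
python3 -m jog '[0.006,0,0,0,0,0,0.75, 0.012,0,0,0,0,0,0.75, 0.017,0,0,0,0,0,0.75, 0.021,0,0,0,0,0,0.75, 0.023,0,0,0,0,0,0.75, 0.023,0,0,0,0,0,0.75, 0.015,0,0,0,0,0,0.75, 0,0,0,0,0,0,0.75, -0.02,0,0,0,0,0,0.75, -0.02,0,-0.03,0,0,0,0.75, -0.02,0,-0.09,0,0,0,0.75, -0.02,0,-0.15,0,0,0,0.75, -0.02,0,-0.15,0,0,0,0.75, -0.02,0,-0.15,0,0,0,0.75]'; python3 - <<'E'
from wc import *
c=camera('wrist');save(c,'w6.png');o=get_obs();print(o['eef_pos'],o['wrist_force'])
print([(np.round(r['xyz'],4),r['confidence']) for r in spot_in(c,'blank0')])
print([(np.round(r['xyz'],4),r['confidence']) for r in spot_in(c,'green_pad')])
E
```

```text
time_s: 12.22
eef_pos: [0.6044, -0.012, 0.1862]
eef_rot: [0.0, 0.662, 0.749, -0.0]
wrist_force: [-0.3, 0.4, -0.5]
opening: 0.249
grasp_force: 0.0
[ 0.60366364 -0.01160945  0.18491736] [ 0.85831846  0.04045369 -0.07796501]
[(array([0.5927, 0.0518, 0.0176]), 0.74), (array([ 0.5517, -0.0761,  0.0366]), 0.56)]
[(array([0.5982, 0.0561, 0.011 ]), 0.64)]
```

View pics/w6.png

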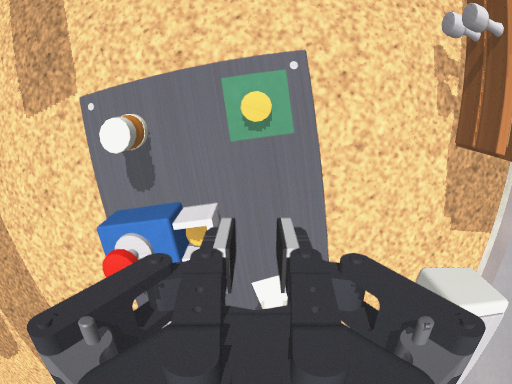

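The blank lies flat near the pad's centre, at (257,106), with green on all sides. The jar and feeder are where they were, and the gripper is clear, so I'm handing in.

```bash
python3 -c "from bench import hand_in;print(hand_in())"
```

```text
the job is handed in; nothing more can be done
None
```

I pressed the plunger fully once, it ejected one blank, and I pushed that blank flat inside the green square and handed the job in at about 12 s; the final picture shows green on all sides of it, and no verdict came back.

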